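# Nip a bearing housing in the bench jig with the inner clamp knob

### The job

Lay the green bearing housing flat in the jig's nest, along the fence, and let go of it. Then clamp it against the fence by turning only the small black inner knob clockwise until it is snug, about 10 N at the dog and never forced beyond 18 N, and let go of the knob. The yellow ring around the knob is already set: do not drag it, do not push the dog by hand, and leave everything else where it is.

Things in the scene. Friction and masses are not known exactly. Their poses are not given: they have to be found in the camera images.
- jig: Grey steel clamping jig screwed to the bench, plate 150 x 190 x 12 mm from x -85 to +65, y -95 to +95. Origin on the bench, z up. Axis of ring, knob and dog at (x, y) = (-10, -45) mm. Aluminium fence 12 mm thick, 130 mm long along y, 14 mm high above the plate, on the nest's +x side; its near face was set by hand between x = +37 and +51 mm and is not measured: feel for it.
- nest (a point): Middle of the nest, a black 40 x 84 mm patch on the jig plate's top (12 mm above the bench), beside the fence; axes as the jig's. The housing's foot goes here, long side along jig y, its origin on this point or up to 12 mm to -x of it, within 10 mm along y. Touching the fence or not, it will do: the dog slides it the last 0 to 25 mm to the fence (1 to 3 N).
- housing: Green cast pillow-block bearing housing, loose on the bench, 0.2 to 0.4 kg. Origin centre of underside. Foot 80 x 36 x 12 mm (x, y, z); above it an upright round-topped body, 44 mm wide along x, 26 mm thick along y with flat faces, top 50 mm above the underside. Grip the 26 mm thickness, fingertips above the foot. Its two ends are alike.
- knob: Small black inner knob: bar grip 28 mm long (local x), 12 mm thick, 28 mm high, on a 28 mm wide, 5 mm skirt lying on the ring. Origin on the axis, level with the ring's top. White mark on the +x half points as the dog does. Clockwise from above clamps, 0.6 to 1.4 rad from the start. Free turning takes 0.35 N m, each newton at the dog 0.072 N m more. Let go, it stays and holds 3 to 5 N.
- knob_top (a point): On the axis at the top of the knob's bar, 33 mm above the ring's top face, 77 mm above the bench. Fingertips reaching more than 33 mm below it press on the ring.
- ring_pointer (a point): Tip of the red pointer on the yellow knurled outer ring (54 mm diameter, 14 mm thick, its top 44 mm above the bench), 40 mm from the axis. The ring turns very easily (0.04 N m); its pointer must stay within 3 mm of where it started.
- dog: Steel clamp dog under the ring, driven by the knob through a stiff spring (60 N m/rad, 12 N per mm at the tip). Origin on the axis, local x along its arm. Round brass tip, 18 mm wide, 72 mm from the axis, 15 to 25 mm above the bench. Open, it points to -x and +y of the jig; closing, it swings towards +x and meets the middle of the foot's long side with its arm about along jig +y.
- spare: A red bearing housing of the same shape; not to be used or moved.
- screwdriver: Screwdriver lying on the bench, bystander.
- wrench: Steel wrench lying on the bench, bystander.
- hammer: Hammer lying on the bench, bystander.
- jar: Amber jar, 66 mm wide, 90 mm high, bystander.
- can: Can, 72 mm wide, 110 mm high, bystander.
- mug: Blue mug, 90 mm high, bystander.
Mind the look-alikes: they are no part of the job. Of the things that look like the housing, take the one that is farthest from the robot's base at the start.

How it is judged:
By the outcome, as a careful person would: the job done as asked, in the order asked, and still so for the second after the job is handed in, with the robot touching nothing.
It also fails if it takes over 70 s, if anything falls off the work surface, if the arm or the gripper's body presses on something with over 40 N, if the wrist force passes 120 N, or if a joint passes its speed limit or range.

### The arm

A 7-joint arm with a two-finger parallel gripper is mounted at the origin on the work surface. World frame = base frame: x ahead of the robot, y to its left, z up, the work surface at z = 0. Lengths are in m, angles in rad, forces in N, time in s.
With the tool pointing down it reaches from about 0.4 to 0.875 m from the base axis. Payload 19.3 kg.
Tool frame: the origin (TCP) lies at the very end of the fingers, on their centre line; the grasp point (between the pads) lies 19 mm behind it; z points along the fingers, y is the line along which they close (so a half turn about z gives the same grasp; the last joint's range is limited). The gripper opens to 85 mm and grips with 20 to 120 N. Pads are 22 mm wide; open, the fingers measure 114 mm over their backs; the gripper's body (76 mm by 85 mm) begins 54 mm behind the grasp point. The pads swing forward as they close: fully open they stand 13 mm farther back than shut.
Start: joints at [-1.219, 0.521, -0.036, 1.599, 0.021, 1.021, -0.113], TCP at [0.256, 0.57, 0.231] pointing down, gripper open.
Joint ranges: [-2.91, 2.91], [-0.3, 2.13], [-1.5, 1.42], [0.17, 2.43], [-1.26, 4.41], [0.16, 1.93], [-2.52, 2.52]. Speed limits (rad/s): [1.89, 1.89, 2.39, 2.39, 3.01, 3.01, 3.01].

### API

Orientations are given as [roll, pitch, yaw] about the fixed x, y, z axes, in that order (R = Rz(yaw) Ry(pitch) Rx(roll)).
In Python, from workcell import bot, grab_frame, calibration, job gives the robot as it stands.
- The arm moves only by the shell command python3 -m creep 'ROWS' [FORCE]. ROWS is a JSON list of rows, 1 to 5 of them, each of 7 numbers: the finger opening in m, then dx, dy, dz in m, then a rotation vector rx, ry, rz in rad; each row is the pose to reach, as a shift and turn from the pose commanded when the command began, along the tool's axes at that moment; what a row does not reach only later rows make up. A row lasts 1/8 s, in which the tool goes at most 0.0625 m and 0.188 rad, less where a joint would pass 70% of its speed; a pose out of reach is approached as far as the arm can. The fingers move at their own pace and stop on an object; FORCE is the grip in N (left out, the last holds). Time passes only in rows, so rows that do not move let the fingers close. It prints the time, the measured TCP pose, the force, the opening and the grip force at its end.
- bot.observe(): the state, without advancing time (a new reading comes with each control period).
- grab_frame(name): name is "scene" or "top" or "wrist"; returns (picture, depth): 420x560x3 uint8, blue, green, red; 420x560 float32, m along the optical axis (not along the pixel's ray), 0 where there is no reading.
- calibration(name): a dict with "vfov" (degrees; the focal length in pixels is half the picture's height over the tangent of half this angle, whatever the lens; pixels are square), "cx", "cy" (the principal point, pixels), "eye" and "attitude" of the camera in the world. Camera axes: x right, y down, z forward; pixel columns grow to the right and rows downward; lengths in m; the calibration is good to about 2 mm. The wrist camera is an equidistant fisheye: a pixel r from the principal point sees the ray r / f radians off the axis. A picture is of the moment at which its call begins: read the wrist's pose just before it. calibration takes no time and is no camera call; for the wrist camera it gives the pose at the moment of the call.
- job.job_done(): hands the job in; it is judged then, once.
The state is a dict: "clock": time; "qpos": joint angles; "qd": joint speeds; "joint_efforts": joint torques, N m; "position": TCP position; "tool_rot": TCP orientation; "force": force on the tool from outside, world axes, zero at the start; "moment": the same for the moment, N m; "grip_width": finger opening in m; "finger_force": force on a finger pad.
Only numpy, scipy, OpenCV 4.12 (cv2) and the standard library are available. Lean on these libraries where they do the work, as an engineer would, in place of code of your own. Each camera call takes 0.05 s, during which the arm holds its last target. There are 200 camera calls.

## Working session

There is one attempt and no reset: what is moved stays moved. The work goes in short steps, Python scripts to look and compute and a shell command to move; the robot and the scene stay as the last step left them, time stands still between calls to the robot, and variables do not carry over. Pictures are saved under pics/ and viewed, at most 10 in all, crops included, and the job is handed in when it is done.

```bash
mkdir -p pics; ls; python3 - <<'E'
from workcell import bot, grab_frame, calibration, job
import cv2,numpy as np
for n in("scene","top"):
    im,d=grab_frame(n); cv2.imwrite(f"pics/{n}0.png",im); np.save(f"{n}0.npy",d); c=calibration(n); print(n,c)
print(bot.observe())
E
```

```text
pics
scene {'vfov': 46.86402567248375, 'cx': 272.04100749005, 'cy': 211.08717705566235, 'eye': array([1.05851016, 0.52965427, 1.1558727 ]), 'attitude': array([-2.55970142,  0.00806092,  2.31515161])}
top {'vfov': 52.25637236695221, 'cx': 271.26045131148794, 'cy': 206.28735388332504, 'eye': array([0.34957999, 0.04480476, 1.1435433 ]), 'attitude': array([-2.96883775,  0.00482362, -1.57376492])}
{'clock': 0.1, 'qpos': array([-1.21918787,  0.52194396, -0.03633607,  1.59986456,  0.02120178,
        1.02109682, -0.11277692]), 'qd': array([-0.00032925, -0.00127612, -0.00208817, -0.00126492, -0.0010777 ,
       -0.0009522 , -0.0009407 ]), 'joint_efforts': array([ 2.67763695e-03, -9.28489137e+01,  1.98350519e+00, -3.70534623e+01,
        1.81854033e-02,  5.32583203e-03, -3.33026364e-06]), 'position': array([0.25580036, 0.56997552, 0.23082066]), 'tool_rot': array([-3.14066683e+00,  5.93465421e-05,  2.71980318e+00]), 'force': array([-0.28967763, -0.56425121,  0.06411667]), 'moment': array([-0.02948224,  0.00675464, -0.03529582]), 'finger_force': 0.0, 'grip_width': 0.08526712584996766}
```

View pics/top0.png

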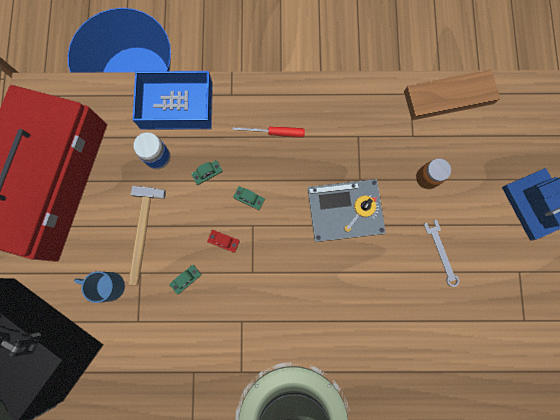

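View pics/scene0.png

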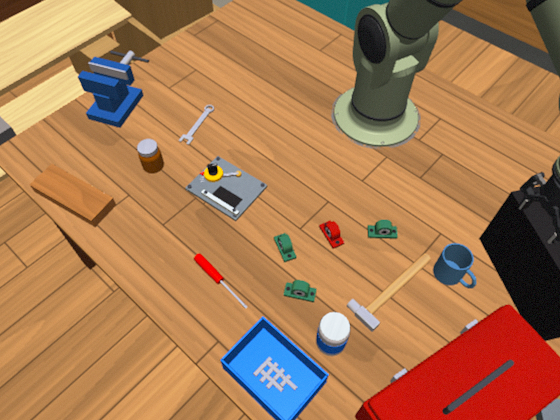

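The top view shows three green candidates at (207,172), (249,197) and (185,279), plus the red spare at (223,240). The robot base is near (292,400). The one at (207,172) looks farthest from it, so I'll confirm that by measurement and with a crop. The jig is at (346,210), with the nest at (335,200), knob at (366,206), fence at (333,187) and dog tip at (347,229).

```bash
cat >h.py <<'E'
import numpy as np,cv2
from scipy.spatial.transform import Rotation as R
from workcell import bot,grab_frame,calibration,job
def cam(n):
    c=calibration(n); f=210/np.tan(np.radians(c['vfov'])/2)
    return c,f,R.from_euler('xyz',c['attitude']).as_matrix()
def cloud(n,d):
    c,f,M=cam(n); v,u=np.mgrid[:420,:560]
    p=np.stack([(u-c['cx'])/f*d,(v-c['cy'])/f*d,d],-1)
    if n=='wrist':
        x=(u-c['cx'])/f; y=(v-c['cy'])/f; r=np.hypot(x,y)+1e-9; t=np.tan(np.minimum(r,1.5))/r
        p=np.stack([x*t*d,y*t*d,d],-1)
    return p@M.T+c['eye']
def proj(n,P):
    c,f,M=cam(n); q=(np.asarray(P)-c['eye'])@M
    return q[...,:2]/q[...,2:]*f+[c['cx'],c['cy']]
E
python3 - <<'E'
from h import *
for n in('top','scene'):
    im=cv2.imread(f'pics/{n}0.png'); d=np.load(f'{n}0.npy'); P=cloud(n,d)
    hsv=cv2.cvtColor(im,cv2.COLOR_BGR2HSV)
    masks={'green':cv2.inRange(hsv,(50,70,25),(90,255,255)),'yellow':cv2.inRange(hsv,(20,150,130),(32,255,255)),
     'black':((im.max(2)<60)*255).astype(np.uint8)}
    for k,m in masks.items():
        cnt,lab,st,ce=cv2.connectedComponentsWithStats(m)
        for i in range(1,cnt):
            if st[i,4]<25 or st[i,4]>2000: continue
            q=P[(lab==i)&(d>0)]
            if q[:,0].mean()<.2 or abs(q[:,2].mean())>.15: continue
            a=cv2.minAreaRect(q[:,:2].astype(np.float32))
            print(n,k,ce[i].round(),st[i,4],'mean',q.mean(0).round(4),'zr',q[:,2].min().round(3),q[:,2].max().round(3),'rect',np.round(a[0],4),np.round(a[1],3),round(a[2],1),'dist',np.hypot(*q.mean(0)[:2]).round(3))
im=cv2.imread('pics/top0.png'); a=cv2.resize(im[150:300,165:275],None,fx=3.6,fy=3.6,interpolation=3)
b=cv2.resize(im[170:250,300:395],None,fx=4.2,fy=4.2,interpolation=3)
o=np.zeros((540,800,3),np.uint8);o[:540,:396]=a;o[:336,400:799]=b;cv2.imwrite('pics/crop1.png',o)
E
```

```text
top green [206. 171.] 324 mean [0.6409 0.225  0.0268] zr 0.004 0.053 rect [0.6429 0.2259] [0.035 0.078] 28.5 dist 0.679
top green [249. 197.] 317 mean [0.5687 0.1095 0.027 ] zr 0.003 0.052 rect [0.5711 0.1116] [0.078 0.035] 62.5 dist 0.579
top green [185. 279.] 359 mean [0.3554 0.273  0.0272] zr -0.002 0.052 rect [0.3562 0.2775] [0.038 0.078] 40.7 dist 0.448
top yellow [364. 206.] 234 mean [ 0.5404 -0.1928  0.0426] zr 0.034 0.078 rect [ 0.5426 -0.1949] [0.053 0.052] 25.8 dist 0.574
top black [154.  73.] 44 mean [0.9049 0.3666 0.064 ] zr 0.059 0.068 rect [0.9054 0.3616] [0.013 0.105] 5.3 dist 0.976
top black [538. 207.] 253 mean [ 0.5296 -0.614   0.0924] zr 0.027 0.144 rect [ 0.5341 -0.6258] [0.103 0.056] 21.6 dist 0.811
top black [517. 212.] 174 mean [ 0.5299 -0.6063  0.0124] zr 0.0 0.027 rect [ 0.5283 -0.6072] [0.155 0.006] 23.3 dist 0.805
top black [366. 205.] 47 mean [ 0.5409 -0.1925  0.0653] zr 0.044 0.079 rect [ 0.5414 -0.1952] [0.017 0.027] 50.9 dist 0.574
top black [ 90. 291.] 78 mean [0.3257 0.5013 0.0596] zr 0.01 0.09 rect [0.3344 0.4992] [0.06  0.021] 6.4 dist 0.598
scene green [382. 229.] 348 mean [0.3608 0.2808 0.0261] zr 0.002 0.054 rect [0.3553 0.2803] [0.042 0.077] 35.8 dist 0.457
scene green [285. 247.] 323 mean [0.5784 0.122  0.0272] zr -0.001 0.054 rect [0.5722 0.1146] [0.082 0.035] 65.2 dist 0.591
scene green [300. 290.] 401 mean [0.6462 0.2327 0.0267] zr -0.003 0.054 rect [0.6385 0.2267] [0.054 0.079] 29.3 dist 0.687
scene yellow [213. 175.] 166 mean [ 0.5474 -0.1845  0.043 ] zr 0.013 0.078 rect [ 0.5385 -0.1979] [0.07  0.056] 49.2 dist 0.578
scene black [212. 169.] 73 mean [ 0.5463 -0.1876  0.0638] zr 0.044 0.081 rect [ 0.5463 -0.1876] [0.015 0.023] 20.6 dist 0.578
scene black [227. 197.] 265 mean [ 0.5616 -0.1171  0.0119] zr 0.005 0.018 rect [ 0.5617 -0.118 ] [0.037 0.086] 5.2 dist 0.574
```

View pics/crop1.png

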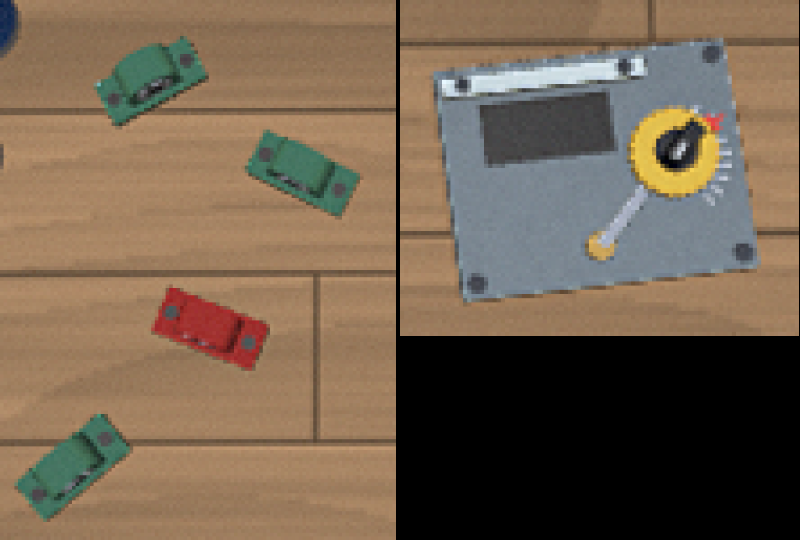

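The crop confirms it: the green housing at (207,172) lies 0.68 m from the base. The other green ones are at 0.58 and 0.45 m, and the one at (223,240) is the red spare. So (207,172) is the one to take. Next I move above it.

```bash
cat >go.py <<'E'
import sys
from h import *
# usage: go.py x y z yawdeg -> shift in tool axes
s=bot.observe(); x,y,z,yw=map(float,sys.argv[1:5])
M=R.from_euler('xyz',s['tool_rot']); T=R.from_euler('xyz',[np.pi,0,np.radians(yw)])
d=M.inv().apply(np.array([x,y,z])-s['position']); r=(M.inv()*T).as_rotvec()
print('shift',d.round(4),'rot',r.round(4),'rows',(np.linalg.norm(d)/.0625).round(1),(np.linalg.norm(r)/.188).round(1),'q',s['qpos'].round(2),'F',s['force'].round(1),'M',s['moment'].round(2),'t',s['clock'])
E
python3 go.py .641 .226 .2 118.5
```

```text
shift [-0.4923 -0.1561  0.031 ] rot [-9.000e-04  4.000e-04  6.516e-01] rows 8.3 3.5 q [-1.22  0.52 -0.04  1.6   0.02  1.02 -0.11] F [-0.3 -0.6  0.1] M [-0.03  0.01 -0.04] t 0.1
```

```bash
python3 -m creep '[[0.085,-0.06,-0.019,0,0,0,0.13],[0.085,-0.12,-0.038,0,0,0,0.26],[0.085,-0.178,-0.056,0,0,0,0.39],[0.085,-0.236,-0.075,0,0,0,0.52],[0.085,-0.294,-0.093,0,0,0,0.65]]' 40; python3 go.py .641 .226 .2 118.5
```

```text
clock: 0.72
position: [0.4872, 0.3634, 0.2312]
tool_rot: [-3.141, -0.0, 2.066]
force: [1.1, 0.7, -0.3]
grip_width: 0.085
finger_force: 0.0
shift [-0.194   0.0701  0.0312] rot [-0.0002 -0.     -0.0026] rows 3.3 0.0 q [-0.85  0.5   0.17  1.66 -0.1   1.   -0.16] F [ 1.1  0.7 -0.3] M [-0.   -0.03 -0.01] t 0.725
```

```bash
python3 -m creep '[[0.085,-0.054,0.0195,0.008,0,0,0],[0.085,-0.108,0.039,0.016,0,0,0],[0.085,-0.16,0.0585,0.024,0,0,0],[0.085,-0.194,0.07,0.03,0,0,0],[0.085,-0.194,0.07,0.03,0,0,0]]'; python3 - <<'E'
from h import *
c,f,M=cam('wrist'); P0=bot.observe(); im,d=grab_frame('wrist'); cv2.imwrite('pics/w1.png',im)
print(c['eye'],M[:,2],P0['position'],P0['tool_rot'])
x_=cloud('wrist',d) # pose after; arm static
g=cv2.inRange(cv2.cvtColor(im,cv2.COLOR_BGR2HSV),(50,70,25),(90,255,255))
n,lab,st,ce=cv2.connectedComponentsWithStats(g)
for i in range(1,n):
    if st[i,4]<300: continue
    q=x_[(lab==i)&(d>0)]
    for lo,hi in((-.01,.07),(.008,.016),(.045,.056)):
        k=q[(q[:,2]>lo)&(q[:,2]<hi)]
        if len(k)>20:
            a=cv2.minAreaRect(k[:,:2].astype(np.float32)); print(ce[i].round(),st[i,4],lo,np.round(a[0],4),np.round(a[1],4),round(a[2],1),k[:,2].min().round(4),k[:,2].max().round(4))
E
```

```text
clock: 1.35
position: [0.6417, 0.2249, 0.2001]
tool_rot: [-3.14, 0.001, 2.066]
force: [0.0, 0.2, 0.1]
grip_width: 0.0851
finger_force: 0.0
[0.60989699 0.28199085 0.34233459] [ 0.1214523  -0.22944503 -0.96571441] [0.6416573  0.22487485 0.2000983 ] [-3.13996002e+00  1.31181067e-03  2.06559554e+00]
[81. 39.] 1875 -0.01 [0.3531 0.2807] [0.0365 0.0805] 39.7 0.0013 0.0519
[81. 39.] 1875 0.008 [0.3533 0.2807] [0.0363 0.0806] 39.2 0.008 0.016
[81. 39.] 1875 0.045 [0.353  0.2802] [0.0273 0.0315] 41.6 0.045 0.0519
[284. 185.] 2389 -0.01 [0.6402 0.231 ] [0.0349 0.0788] 29.1 0.0014 0.0519
[284. 185.] 2389 0.008 [0.6402 0.231 ] [0.0349 0.0788] 29.1 0.0082 0.0159
[284. 185.] 2389 0.045 [0.641  0.2307] [0.0262 0.0307] 28.7 0.045 0.0519
[183. 242.] 1627 -0.01 [0.5693 0.116 ] [0.0794 0.0352] 63.8 0.0024 0.0518
[183. 242.] 1627 0.008 [0.5692 0.116 ] [0.0792 0.0352] 63.5 0.0083 0.016
[183. 242.] 1627 0.045 [0.5694 0.1162] [0.0298 0.0254] 62.6 0.045 0.0518
```

View pics/w1.png

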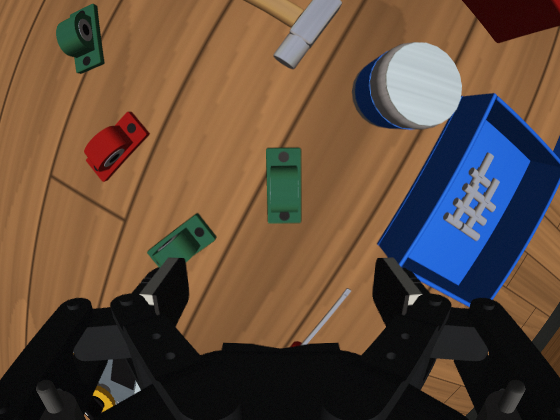

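The wrist view shows the target housing at (284,185), lined up between the fingers, with its top at 52 mm and its foot at 8–16 mm. The can stands at (410,85), clear of the fingers.

```bash
python3 go.py .6405 .2295 .023 118.8
```

```text
shift [0.0022 0.0014 0.1775] rot [-0.0014  0.0001 -0.0056] rows 2.8 0.0 q [-0.54  0.65  0.18  1.48 -0.13  1.03  0.17] F [-0.3 -0.5 -0. ] M [ 0.03  0.   -0.03] t 1.4
```

```bash
python3 -m creep '[[0.06,0.003,0.0014,0.06,-0.0014,0,-0.0056],[0.06,0.003,0.0014,0.11,-0.0014,0,-0.0056],[0.06,0.003,0.0014,0.15,-0.0014,0,-0.0056],[0.06,0.003,0.0014,0.1775,-0.0014,0,-0.0056],[0.06,0.003,0.0014,0.1775,-0.0014,0,-0.0056]]'; python3 -m creep '[[0.02,0,0,0,0,0,0],[0.02,0,0,0,0,0,0],[0.02,0,0,0,0,0,0],[0.02,0,0,0,0,0,0]]' 50
```

```text
clock: 2.02
position: [0.6382, 0.2323, 0.0221]
tool_rot: [-3.14, -0.001, 2.077]
force: [-0.4, -0.2, -0.3]
grip_width: 0.06
finger_force: 0.0
clock: 2.52
position: [0.6408, 0.2321, 0.0256]
tool_rot: [3.138, -0.0, 2.075]
force: [-1.5, 0.7, 7.7]
grip_width: 0.0251
finger_force: 48.8
```

```bash
python3 -m creep '[[0.02,0,0,0,0,0,0],[0.02,0,0,0,0,0,0]]'; python3 -m creep '[[0.02,0,0,-0.05,0,0,0],[0.02,0,0,-0.1,0,0,0],[0.02,0,0,-0.13,0,0,0],[0.02,0,0,-0.13,0,0,0]]';python3 go.py .5617 -.118 .15 95.5
```

```text
clock: 2.78
position: [0.6408, 0.232, 0.0256]
tool_rot: [3.138, -0.0, 2.075]
force: [-2.1, 0.0, 7.7]
grip_width: 0.0255
finger_force: 48.8
clock: 3.28
position: [0.6411, 0.2318, 0.1571]
tool_rot: [3.135, 0.0, 2.075]
force: [0.5, 0.3, -3.2]
grip_width: 0.0249
finger_force: 51.0
shift [-0.2678 -0.2387  0.0057] rot [ 0.0062 -0.001   0.4085] rows 5.7 2.2 q [-0.54  0.69  0.17  1.51 -0.13  0.94  0.18] F [ 0.5  0.3 -3.2] M [ 0.02 -0.03  0.04] t 3.275
```

```bash
python3 go.py .55 -.23 .22 95.5; python3 -m creep '[[0.02,-0.046,-0.033,-0.02,0,0,0.08],[0.02,-0.092,-0.066,-0.04,0,0,0.16],[0.02,-0.138,-0.099,-0.06,0,0,0.24],[0.02,-0.184,-0.131,-0.063,0,0,0.32],[0.02,-0.23,-0.164,-0.063,0,0,0.4]]';python3 go.py .55 -.23 .22 95.5
```

```text
shift [-0.3602 -0.3026 -0.0647] rot [ 0.0062 -0.001   0.4085] rows 7.6 2.2 q [-0.54  0.69  0.17  1.51 -0.13  0.94  0.18] F [ 0.5  0.3 -3.2] M [ 0.02 -0.03  0.04] t 3.275
clock: 3.9
position: [0.6069, -0.0509, 0.2163]
tool_rot: [3.14, -0.001, 1.673]
force: [0.9, -0.2, -2.3]
grip_width: 0.0251
finger_force: 51.0
shift [-0.1724 -0.0748 -0.0039] rot [ 0.0012 -0.0007  0.0061] rows 3.0 0.0 q [-0.22  0.53  0.3   1.67 -0.19  0.97  0.25] F [ 0.9 -0.2 -2.3] M [ 0.01 -0.01 -0.02] t 3.9
```

```bash
python3 -m creep '[[0.02,-0.054,-0.024,-0.004,0,0,0],[0.02,-0.108,-0.048,-0.004,0,0,0],[0.02,-0.15,-0.066,-0.004,0,0,0],[0.02,-0.172,-0.075,-0.004,0,0,0],[0.02,-0.172,-0.075,-0.004,0,0,0]]'
python3 - <<'E'
from h import *
bot.observe(); c=cam('wrist'); im,d=grab_frame('wrist'); cv2.imwrite('pics/w2.png',im); P=cloud('wrist',d); np.savez('w2.npz',P=P,im=im,d=d); print(c[0])
E
```

```text
clock: 4.53
position: [0.5496, -0.2301, 0.2197]
tool_rot: [3.142, -0.0, 1.672]
force: [-0.0, 0.3, -2.8]
grip_width: 0.0252
finger_force: 50.9
{'vfov': 65.70646984690485, 'cx': 280.33235536461376, 'cy': 211.18409747927856, 'eye': array([ 0.54211519, -0.16583094,  0.36205477]), 'attitude': array([2.88048132e+00, 7.13799205e-05, 1.00198779e-01])}
```

View pics/w2.png

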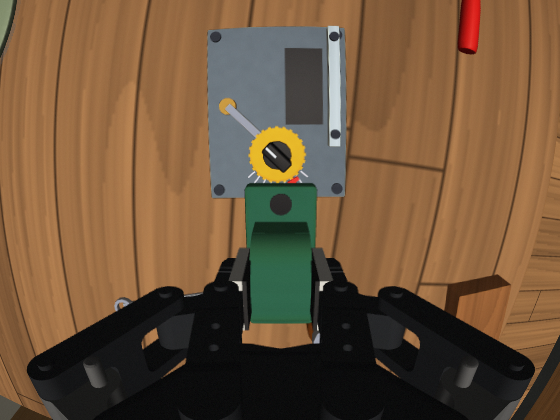

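The wrist view shows the nest patch at (304,87), fence at (334,87), ring and knob at (278,155), dog tip at (228,105), red pointer at about (295,181), and the held housing at (281,270).

```bash
python3 - <<'E'
from h import *
z=np.load('w2.npz');P=z['P'];im=z['im'];d=z['d'];hsv=cv2.cvtColor(im,cv2.COLOR_BGR2HSV)
def rect(m,name,zr=None):
    m=m&(d>0)
    if zr: m=m&(P[...,2]>zr[0])&(P[...,2]<zr[1])
    n,l,s,_=cv2.connectedComponentsWithStats(m.astype(np.uint8)); i=1+np.argmax(s[1:,4]); q=P[l==i]
    a=cv2.minAreaRect(q[:,:2].astype(np.float32)); print(name,len(q),'rect',np.round(a[0],4),np.round(a[1],4),round(a[2],2),'mean',q.mean(0).round(4),'z',np.percentile(q[:,2],[2,50,98]).round(4)); return q
v,u=np.mgrid[:420,:560]
box=lambda a,b,c,e:(u>=a)&(u<=b)&(v>=c)&(v<=e)
mx=im.max(2)
rect(box(275,325,40,130)&(mx<75),'patch')
rect(box(322,348,20,150)&(im.min(2)>150),'fence')
plate=box(200,352,20,182)&(P[...,2]>.006)
rect(plate,'plate')
rect(cv2.inRange(hsv,(20,150,100),(32,255,255))>0,'ring',(.038,.048))
q=rect(box(260,300,135,172)&(mx<90),'knob',(.068,.085))
rect(box(260,300,135,172),'knobtop',(.07,.085))
t=rect(box(216,240,95,117)&(hsv[...,1]>110)&(P[...,2]>.018),'tip')
w=P[box(260,300,135,172)&(im.min(2)>150)];print('white',len(w),w.mean(0).round(4))
r=P[box(280,310,170,190)&(cv2.inRange(hsv,(0,150,120),(6,255,255))>0)];print('red',len(r),r.mean(0).round(4))
g=cv2.inRange(hsv,(50,70,20),(90,255,255))>0
h=rect(g&box(230,330,180,330),'housing'); s=bot.observe(); print(s['position'],s['tool_rot'])
hh=h[h[:,2]>.2]
print('foot',np.round([h[:,0].min(),h[:,0].max(),h[:,1].max()],4))
E
```

```text
patch 2749 rect [ 0.5627 -0.1167] [0.0389 0.0829] 6.82 mean [ 0.5625 -0.1174  0.0122] z [0.0106 0.0122 0.0138]
fence 1092 rect [ 0.594  -0.1069] [0.0147 0.1159] 6.33 mean [ 0.5929 -0.1104  0.0256] z [0.0239 0.0258 0.0274]
plate 21355 rect [ 0.5359 -0.139 ] [0.151  0.1737] 6.33 mean [ 0.5362 -0.1399  0.0175] z [0.0102 0.0121 0.0704]
ring 1666 rect [ 0.5416 -0.1924] [0.055  0.0549] 27.45 mean [ 0.5417 -0.1913  0.0435] z [0.0413 0.0436 0.0452]
knob 374 rect [ 0.5418 -0.1918] [0.0123 0.0269] 52.09 mean [ 0.5427 -0.1921  0.0761] z [0.0692 0.0764 0.078 ]
knobtop 431 rect [ 0.5421 -0.1921] [0.0123 0.0278] 52.09 mean [ 0.5422 -0.1921  0.0763] z [0.0732 0.0765 0.078 ]
tip 150 rect [ 0.4852 -0.147 ] [0.0167 0.0154] 49.38 mean [ 0.4846 -0.1468  0.0246] z [0.0229 0.0248 0.0262]
white 33 [ 0.5378 -0.1887  0.0751]
red 41 [ 0.5616 -0.2171  0.034 ]
housing 8747 rect [ 0.5496 -0.2325] [0.0355 0.0795] 5.79 mean [ 0.5482 -0.2182  0.2267] z [0.2031 0.2343 0.2444]
[ 0.55030988 -0.2285074   0.21973554] [ 3.14120080e+00 -9.57345561e-04  1.67404899e+00]
foot [ 0.5284  0.5711 -0.1915]
```

```bash
python3 go.py .5585 -.1147 .06 96.5
```

```text
shift [0.1122 0.0198 0.1599] rot [ 0.0004 -0.001  -0.0102] rows 3.1 0.1 q [ 0.07  0.51  0.32  1.71 -0.19  0.96  0.57] F [-1.1  0.9 -2.7] M [ 0.05 -0.    0.02] t 4.575
```

```bash
python3 -m creep '[[0.02,0.055,0.01,0.01,0,0,-0.01],[0.02,0.1,0.018,0.04,0,0,-0.01],[0.02,0.113,0.02,0.09,0,0,-0.01],[0.02,0.113,0.02,0.14,0,0,-0.01],[0.02,0.113,0.02,0.16,0,0,-0.01]]'; python3 -m creep '[[0.02,0,0,0,0,0,0],[0.02,0,0,0.01,0,0,0],[0.02,0,0,0.017,0,0,0],[0.02,0,0,0.017,0,0,0]]'; python3 go.py .5585 -.1147 .0376 96.5
```

```text
clock: 5.2
position: [0.5578, -0.1116, 0.0574]
tool_rot: [-3.139, -0.002, 1.688]
force: [-0.7, -0.7, -1.9]
grip_width: 0.0247
finger_force: 50.8
clock: 5.7
position: [0.5591, -0.1135, 0.0434]
tool_rot: [3.141, -0.001, 1.685]
force: [0.6, -0.5, -2.8]
grip_width: 0.0249
finger_force: 51.0
shift [-0.0011 -0.0007  0.0058] rot [ 0.0011 -0.0007  0.0012] rows 0.1 0.0 q [-0.06  0.72  0.22  1.88 -0.27  0.57  0.45] F [ 0.6 -0.5 -2.8] M [ 0.03  0.04 -0.  ] t 5.7
```

```bash
python3 -m creep '[[0.02,-0.001,0,0.002,0,0,0],[0.02,-0.001,0,0.004,0,0,0],[0.02,-0.001,0,0.004,0,0,0]]';python3 -m creep '[[0.02,0,0,0.001,0,0,0],[0.02,0,0,0.001,0,0,0],[0.02,0,0,0.001,0,0,0]]'
```

```text
clock: 6.08
position: [0.5593, -0.1146, 0.0394]
tool_rot: [3.14, -0.001, 1.685]
force: [-0.7, -0.8, -3.4]
grip_width: 0.0251
finger_force: 51.0
clock: 6.45
position: [0.5593, -0.1146, 0.0385]
tool_rot: [3.14, -0.001, 1.685]
force: [-0.8, 0.4, -2.7]
grip_width: 0.0253
finger_force: 51.0
```

```bash
python3 -m creep '[[0.02,0,0,0.001,0,0,0],[0.02,0,0,0.001,0,0,0],[0.02,0,0,0.001,0,0,0]]';python3 -m creep '[[0.02,0,0,0.0007,0,0,0],[0.02,0,0,0.0007,0,0,0],[0.02,0,0,0.0007,0,0,0]]'
```

```text
clock: 6.82
position: [0.5594, -0.1146, 0.0376]
tool_rot: [3.14, -0.0, 1.685]
force: [-0.2, -0.1, 1.0]
grip_width: 0.0249
finger_force: 51.3
clock: 7.2
position: [0.5595, -0.1146, 0.0375]
tool_rot: [3.14, -0.001, 1.685]
force: [-3.9, 2.7, 15.7]
grip_width: 0.025
finger_force: 53.2
```

Seated: the load changed from −3 N to +16 N at the expected height. Now I release with a small opening and rise.

```bash
python3 -m creep '[[0.04,0,0,-0.0005,0,0,0],[0.04,0,0,-0.0005,0,0,0],[0.04,0,0,-0.0005,0,0,0]]' 20; python3 -m creep '[[0.045,0,0,-0.02,0,0,0],[0.045,0,0,-0.06,0,0,0],[0.045,0,0,-0.11,0,0,0],[0.045,0,0,-0.15,0,0,0],[0.045,0,0,-0.15,0,0,0]]';  python3 go.py .547 -.235 .19 96.4
```

```text
clock: 7.58
position: [0.5593, -0.1146, 0.0372]
tool_rot: [3.14, -0.0, 1.685]
force: [-0.0, 0.4, -0.4]
grip_width: 0.0402
finger_force: 0.0
clock: 8.2
position: [0.5605, -0.115, 0.19]
tool_rot: [3.136, 0.0, 1.685]
force: [-0.3, -0.1, -0.6]
grip_width: 0.0447
finger_force: 0.0
shift [-0.1177 -0.0271 -0.0002] rot [0.0059 0.0003 0.0027] rows 1.9 0.0 q [-0.12  0.5   0.31  1.8  -0.19  0.86  0.39] F [-0.3 -0.1 -0.6] M [-0.03 -0.03 -0.04] t 8.2
```

```bash
python3 go.py .612 -.247 .2 142.1; python3 -m creep '[[0.045,-0.05,0.01,-0.005,0,0,-0.18],[0.045,-0.1,0.02,-0.01,0,0,-0.36],[0.045,-0.137,0.036,-0.01,0,0,-0.54],[0.045,-0.137,0.036,-0.01,0,0,-0.72],[0.045,-0.137,0.036,-0.01,0,0,-0.795]]'; python3 - <<'E'
from h import *
s=bot.observe();print(s['position'],s['tool_rot'])
c=cam('wrist'); im,d=grab_frame('wrist'); cv2.imwrite('pics/w3.png',im); P=cloud('wrist',d); np.savez('w3.npz',P=P,im=im,d=d)
E
```

```text
shift [-0.137   0.0362 -0.0098] rot [ 0.0055  0.0026 -0.7949] rows 2.3 4.2 q [-0.12  0.5   0.31  1.8  -0.19  0.86  0.39] F [-0.3 -0.1 -0.6] M [-0.03 -0.03 -0.04] t 8.2
clock: 8.82
position: [0.61, -0.2471, 0.1956]
tool_rot: [3.141, -0.001, 2.484]
force: [0.5, -0.4, 0.2]
grip_width: 0.0451
finger_force: 0.0
[ 0.6100438  -0.24709721  0.19559259] [ 3.14058262e+00 -1.33672412e-03  2.48370005e+00]
```

View pics/w3.png

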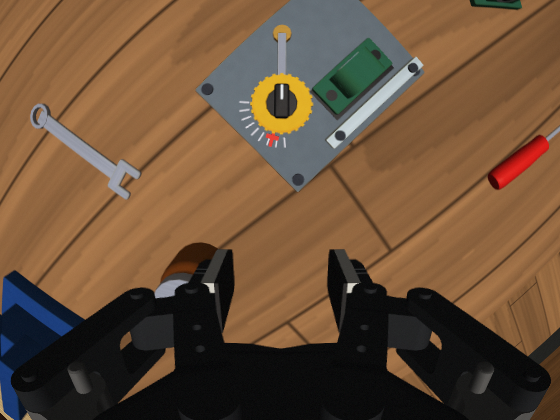

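The housing at (352,76) lies flat along the fence. The knob is at (282,101), the dog tip at (282,33) and the red pointer at (273,141). The jar at (190,270) is under the hand but well below it.

```bash
cat >meas.py <<'E'
import sys
from h import *
z=np.load(sys.argv[1]);P=z['P'];im=z['im'];d=z['d'];hsv=cv2.cvtColor(im,cv2.COLOR_BGR2HSV)
near=(d>0)&(np.hypot(P[...,0]-.54,P[...,1]+.15)<.13)
def rect(m,name,lo,hi):
    m=m&near&(P[...,2]>lo)&(P[...,2]<hi)
    n,l,s,_=cv2.connectedComponentsWithStats(m.astype(np.uint8)); i=1+np.argmax(s[1:,4]); q=P[l==i]
    a=cv2.minAreaRect(q[:,:2].astype(np.float32)); print(name,len(q),'rect',np.round(a[0],4),np.round(a[1],4),round(a[2],2),'mean',q.mean(0).round(4),'z',np.percentile(q[:,2],[2,98]).round(4))
mx=im.max(2); red=cv2.inRange(hsv,(0,150,100),(7,255,255))>0
ax=np.hypot(P[...,0]-.542,P[...,1]+.192)
rect((ax<.02),'knobtop',.07,.085)
rect(cv2.inRange(hsv,(20,150,100),(32,255,255))>0,'ring',.038,.048)
g=cv2.inRange(hsv,(50,70,20),(90,255,255))>0
rect(g,'foot',.018,.029); rect(g,'body',.05,.07)
rect(im.min(2)>130,'fence',.02,.03)
rect((hsv[...,1]>110)&(hsv[...,0]>8)&(hsv[...,0]<35)&(ax>.05),'tip',.015,.03)
rect(red&(ax<.05),'red',.015,.06)
E
python3 meas.py w3.npz; python3 go.py .542 -.192 .12 142.1
```

```text
knobtop 511 rect [ 0.5414 -0.1941] [0.012 0.027] 52.41 mean [ 0.5415 -0.1944  0.0766] z [0.0742 0.0784]
ring 1997 rect [ 0.5411 -0.1941] [0.0554 0.0551] 75.14 mean [ 0.5417 -0.1944  0.0436] z [0.0413 0.0453]
foot 1167 rect [ 0.5586 -0.1192] [0.0358 0.0802] 6.82 mean [ 0.558  -0.1274  0.0237] z [0.0214 0.0257]
body 1199 rect [ 0.5588 -0.1193] [0.0264 0.0392] 6.72 mean [ 0.5591 -0.1217  0.0585] z [0.0511 0.0626]
fence 1307 rect [ 0.5922 -0.1157] [0.0121 0.1291] 6.59 mean [ 0.5924 -0.1188  0.0258] z [0.0238 0.0275]
tip 176 rect [ 0.484  -0.1496] [0.0164 0.0156] 53.2 mean [ 0.4837 -0.149   0.0247] z [0.022  0.0265]
red 79 rect [ 0.5605 -0.2215] [0.0099 0.0112] 7.77 mean [ 0.561  -0.2206  0.0344] z [0.0325 0.036 ]
shift [0.0873 0.002  0.0759] rot [ 0.001  -0.0012  0.0063] rows 1.9 0.0 q [ 0.23  0.61  0.1   1.54 -0.07  0.99  1.27] F [-0.5 -0.   0.1] M [-0.01 -0.04 -0.  ] t 8.875
```

```bash
python3 -m creep '[[0.045,0.03,0.002,0.02,0,0,0.006],[0.045,0.03,0.002,0.04,0,0,0.006],[0.045,0.03,0.002,0.05,0,0,0.006],[0.045,0.03,0.002,0.05,0,0,0.006],[0.045,0.03,0.002,0.05,0,0,0.006]]'; python3 -m creep '[[0.045,0,0,0,0,0,0],[0.045,0,0,0,0,0,0]]'; python3 - <<'E'
from h import *
s=bot.observe();print(s['position'],s['tool_rot'])
c=cam('wrist'); im,d=grab_frame('wrist'); cv2.imwrite('pics/w4.png',im); P=cloud('wrist',d); np.savez('w4.npz',P=P,im=im,d=d)
s=bot.observe();print(s['position'],s['tool_rot'])
M=R.from_euler('xyz',s['tool_rot'])
k=P[(d>0)&(np.hypot(P[...,0]-.542,P[...,1]+.193)<.02)&(P[...,2]>.07)&(P[...,2]<.085)]
print('in tool',M.inv().apply(np.r_[cv2.minAreaRect(k[:,:2].astype(np.float32))[0],.077]-s['position']))
E
python3 meas.py w4.npz;
```

```text
clock: 9.5
position: [0.5885, -0.2269, 0.1476]
tool_rot: [3.14, 0.001, 2.474]
force: [-0.8, -1.0, 0.9]
grip_width: 0.045
finger_force: 0.0
clock: 9.75
position: [0.5883, -0.2268, 0.1476]
tool_rot: [3.14, 0.001, 2.474]
force: [-0.4, -0.0, 0.3]
grip_width: 0.0448
finger_force: 0.0
[ 0.58831823 -0.2267536   0.14760076] [3.14008439e+00 1.06388977e-03 2.47423611e+00]
[ 0.58828834 -0.2267561   0.14752023] [3.14014601e+00 9.80708077e-04 2.47422910e+00]
in tool [ 0.05746822 -0.0032063   0.07045934]
knobtop 778 rect [ 0.5413 -0.1937] [0.0119 0.0272] 51.49 mean [ 0.5411 -0.1936  0.0764] z [0.0746 0.0781]
ring 2797 rect [ 0.5415 -0.1938] [0.0554 0.0551] 45.49 mean [ 0.5408 -0.1935  0.0434] z [0.0411 0.0451]
foot 1603 rect [ 0.5589 -0.1191] [0.036  0.0801] 6.63 mean [ 0.5562 -0.1269  0.0235] z [0.0214 0.0255]
body 1751 rect [ 0.5591 -0.1196] [0.0264 0.0395] 6.78 mean [ 0.5591 -0.1217  0.0584] z [0.0507 0.0624]
fence 1735 rect [ 0.5929 -0.1155] [0.0128 0.1302] 6.3 mean [ 0.5928 -0.1192  0.0256] z [0.024 0.027]
tip 253 rect [ 0.4846 -0.1489] [0.0172 0.0156] 46.51 mean [ 0.4838 -0.1486  0.0245] z [0.0206 0.0263]
red 111 rect [ 0.5627 -0.2215] [0.0113 0.0116] 48.26 mean [ 0.5612 -0.2207  0.0343] z [0.0327 0.0358]
```

```bash
python3 go.py .5418 -.193 .085 142
```

```text
shift [ 0.0575 -0.0023  0.0625] rot [ 0.0014  0.001  -0.0041] rows 1.4 0.0 q [ 0.21  0.63  0.1   1.66 -0.08  0.85  1.24] F [-0.1 -0.6  0.3] M [ 0.03 -0.01 -0.06] t 9.8
```

```bash
python3 -m creep '[[0.03,0.03,-0.001,0.01,0,0,0],[0.03,0.0575,-0.0023,0.03,0.0014,0.001,-0.004],[0.03,0.0575,-0.0023,0.0625,0.0014,0.001,-0.004],[0.03,0.0575,-0.0023,0.0625,0.0014,0.001,-0.004],[0.03,0.0575,-0.0023,0.0625,0.0014,0.001,-0.004]]'; python3 go.py .5418 -.193 .058 142
```

```text
clock: 10.42
position: [0.5422, -0.1933, 0.0856]
tool_rot: [3.142, 0.0, 2.478]
force: [0.4, -0.0, -0.6]
grip_width: 0.0303
finger_force: 0.0
shift [ 0.0005 -0.      0.0276] rot [ 0.0001  0.0004 -0.0004] rows 0.4 0.0 q [ 0.18  0.64  0.08  1.85 -0.08  0.65  1.22] F [ 0.4 -0.  -0.6] M [-0.01  0.    0.03] t 10.425
```

```bash
python3 -m creep '[[0.03,0,0,0.015,0,0,0],[0.03,0,0,0.0276,0,0,0],[0.03,0,0,0.0276,0,0,0],[0.03,0,0,0.0276,0,0,0]]';python3 -m creep '[[0.0,0,0,0,0,0,0],[0.0,0,0,0,0,0,0],[0.0,0,0,0,0,0,0],[0.0,0,0,0,0,0,0]]' 20; python3 go.py .5418 -.193 .058 142
```

```text
clock: 10.92
position: [0.5417, -0.1929, 0.0572]
tool_rot: [-3.141, -0.0, 2.478]
force: [-0.4, -0.1, -0.2]
grip_width: 0.0302
finger_force: 0.0
clock: 11.42
position: [0.5418, -0.193, 0.0575]
tool_rot: [3.141, 0.0, 2.478]
force: [-1.5, -1.1, 6.2]
grip_width: 0.0113
finger_force: 24.7
shift [ 0.     -0.     -0.0005] rot [ 0.0001  0.0001 -0.0002] rows 0.0 0.0 q [ 0.19  0.68  0.07  1.86 -0.08  0.6   1.22] F [-1.5 -1.1  6.2] M [-0.01  0.31 -0.15] t 11.425
```

```bash
python3 -m creep '[[0.0,0,0,0,0,0,0],[0.0,0,0,0,0,0,0],[0.0,0,0,0,0,0,0]]' 120; python3 go.py .5418 -.193 .058 142; python3 -m creep '[[0.0,0,0,-0.0005,0,0,0],[0.0,0,0,-0.0005,0,0,0]]'; python3 go.py .5418 -.193 .058 142
```

```text
clock: 11.8
position: [0.5418, -0.193, 0.0577]
tool_rot: [3.141, 0.0, 2.478]
force: [-3.0, 0.6, 12.5]
grip_width: 0.0096
finger_force: 117.7
shift [ 0.     -0.     -0.0003] rot [ 0.0001  0.0002 -0.0002] rows 0.0 0.0 q [ 0.19  0.68  0.07  1.86 -0.08  0.6   1.22] F [-3.   0.6 12.5] M [ 0.09  0.61 -0.11] t 11.8
clock: 12.05
position: [0.5418, -0.193, 0.0578]
tool_rot: [-3.142, -0.0, 2.478]
force: [-0.7, -0.5, 5.9]
grip_width: 0.0095
finger_force: 117.8
shift [-0.     -0.     -0.0002] rot [-0.     -0.     -0.0001] rows 0.0 0.0 q [ 0.19  0.68  0.07  1.86 -0.08  0.6   1.22] F [-0.7 -0.5  5.9] M [-0.17  0.12 -0.15] t 12.05
```

```bash
python3 -m creep '[[0.0,0,0,-0.0004,0,0,0.05],[0.0,0,0,-0.0004,0,0,0.1],[0.0,0,0,-0.0004,0,0,0.1]]'; python3 go.py .5418 -.193 .058 142
```

```text
clock: 12.42
position: [0.5418, -0.1929, 0.0579]
tool_rot: [-3.141, -0.0, 2.377]
force: [3.1, -2.7, -5.3]
grip_width: 0.0095
finger_force: 117.4
shift [-0.0001 -0.0001 -0.0001] rot [-3.000e-04 -1.000e-04 -1.013e-01] rows 0.0 0.5 q [ 0.17  0.69  0.1   1.86 -0.11  0.6   1.15] F [ 3.1 -2.7 -5.3] M [-0.6  -0.86 -0.01] t 12.425
```

```bash
python3 -m creep '[[0.0,0,0,0.0003,0,0,0.05],[0.0,0,0,0.0003,0,0,0.1]]'; python3 - <<'E'
from h import *
s=bot.observe();print(s['moment'],s['joint_efforts'].round(2),s['tool_rot'])
im,d=grab_frame('top');cv2.imwrite('pics/t2.png',im)
s=bot.observe();print(s['moment'],s['joint_efforts'].round(2),s['tool_rot'])
E
```

```text
clock: 12.68
position: [0.5418, -0.1929, 0.0578]
tool_rot: [3.141, -0.0, 2.275]
force: [2.9, -1.3, -0.5]
grip_width: 0.0088
finger_force: 118.2
[-0.42656022 -0.69703524  0.35476135] [ 1.060e+00 -9.363e+01  5.800e+00 -2.214e+01  4.000e-02  1.150e+00
  6.800e-01] [ 3.14149581e+00 -9.41720522e-05  2.27485177e+00]
[-0.4585339  -0.66203902  0.20223427] [ 3.100e-01 -9.318e+01  5.670e+00 -2.193e+01 -4.000e-02  1.160e+00
  7.600e-01] [ 3.14153533e+00 -4.24806466e-05  2.27239835e+00]
```

```bash
cat >dog.py <<'E'
from h import *
s=bot.observe(); im,d=grab_frame('wrist'); P=cloud('wrist',d); cv2.imwrite('pics/last.png',im)
hsv=cv2.cvtColor(im,cv2.COLOR_BGR2HSV); ax=np.hypot(P[...,0]-.5415,P[...,1]+.193)
def blob(m):
    n,l,st,_=cv2.connectedComponentsWithStats((m&(d>0)).astype(np.uint8))
    if n<2: return None,0
    q=P[l==1+np.argmax(st[1:,4])]; return q,len(q)
q,n=blob((hsv[...,1]>110)&(hsv[...,0]>8)&(hsv[...,0]<35)&(ax>.055)&(ax<.09)&(P[...,2]>.017)&(P[...,2]<.03))
if n: c=np.array(cv2.minAreaRect(q[:,:2].astype(np.float32))[0]); print('tip',n,c.round(4),'ang',np.degrees(np.arctan2(c[1]+.193,c[0]-.5415)).round(1))
q,n=blob((cv2.inRange(hsv,(50,70,20),(90,255,255))>0)&(ax<.16)&(P[...,2]>.018)&(P[...,2]<.03))
if n: a=cv2.minAreaRect(q[:,:2].astype(np.float32)); print('foot',n,np.round(a[0],4),np.round(a[1],4),a[2])
print('t',s['clock'],'yaw',np.degrees(s['tool_rot'][2]).round(2),'F',s['force'].round(1),'M',s['moment'].round(2),'eff7',s['joint_efforts'][6].round(2),'w',s['grip_width'].round(4),'q7',s['qpos'][6].round(2))
E
python3 dog.py
```

```text
tip 575 [ 0.4941 -0.1388] ang 131.2
foot 3643 [ 0.5584 -0.1191] [0.0363 0.08  ] 6.6023406982421875Traceback (most recent call last):
  File "dog.py", line 12, in <module>
    print('t',s['clock'],'yaw',np.degrees(s['tool_rot'][2]).round(2),'F',s['force'].round(1),'M',s['moment'].round(2),'eff7',s['joint_efforts'][6].round(2),'w',s['grip_width'].round(4),'q7',s['qpos'][6].round(2))
                                                                                                                                                                ^^^^^^^^^^^^^^^^^^^^^
AttributeError: 'float' object has no attribute 'round'
```

```bash
sed -i "s/s\['grip_width'\].round(4)/round(s['grip_width'],4)/" dog.py; python3 -m creep '[[0.0,0,0,0,0,0,0.08],[0.0,0,0,0,0,0,0.16],[0.0,0,0,0,0,0,0.24],[0.0,0,0,0,0,0,0.24]]'; python3 dog.py
```

```text
clock: 13.28
position: [0.5419, -0.1928, 0.0578]
tool_rot: [3.142, 0.0, 2.039]
force: [4.1, -1.9, 1.3]
grip_width: 0.0093
finger_force: 118.3
tip 579 [ 0.5089 -0.1291] ang 117.1
foot 3717 [ 0.5591 -0.119 ] [0.0371 0.0801] 6.6519551277160645
t 13.275 yaw 116.81 F [ 4.1 -1.9  1.3] M [-0.38 -0.98 -0.22] eff7 -0.93 w 0.0093 q7 0.9
```

```bash
cat >m.py <<'E'
from h import *
s=bot.observe();print('t',s['clock'],'yaw',np.degrees(s['tool_rot'][2]).round(2),'F',s['force'].round(1),'M',s['moment'].round(2),'eff7',s['joint_efforts'][6].round(2),'w',round(s['grip_width'],4))
E
python3 -m creep '[[0.0,0,0,0,0,0,0.05],[0.0,0,0,0,0,0,0.1],[0.0,0,0,0,0,0,0.15],[0.0,0,0,0,0,0,0.19],[0.0,0,0,0,0,0,0.23]]'|head -1; python3 m.py;python3 -m creep '[[0.0,0,0,0,0,0,0.01],[0.0,0,0,0,0,0,0.02],[0.0,0,0,0,0,0,0.03]]'|head -1; python3 m.py; python3 dog.py
```

```text
clock: 13.95
t 13.95 yaw 103.56 F [ 5.7 -1.7  0. ] M [-0.22 -1.21  0.38] eff7 0.41 w 0.0096
clock: 14.32
t 14.325 yaw 101.9 F [ 5.8 -0.7 -1.1] M [-0.25 -1.27  0.39] eff7 -0.16 w 0.0095
tip 582 [ 0.5261 -0.1229] ang 102.4
foot 3700 [ 0.559 -0.119] [0.0363 0.0801] 6.52537202835083
t 14.325 yaw 101.9 F [ 5.8 -0.7 -1.1] M [-0.25 -1.27  0.39] eff7 -0.16 w 0.0095 q7 0.71
```

```bash
python3 -m creep '[[0.0,0,0,0,0,0,0.012],[0.0,0,0,0,0,0,0.024],[0.0,0,0,0,0,0,0.036],[0.0,0,0,0,0,0,0.048],[0.0,0,0,0,0,0,0.06]]'|head -1; python3 m.py;python3 -m creep '[[0.0,0,0,0,0,0,0.012],[0.0,0,0,0,0,0,0.024],[0.0,0,0,0,0,0,0.036],[0.0,0,0,0,0,0,0.048]]'|head -1; python3 m.py; python3 dog.py
```

```text
clock: 15.0
t 15.0 yaw 98.45 F [ 6.  -1.4 -0.3] M [-0.17 -1.35  0.35] eff7 -0.12 w 0.0093
clock: 15.5
t 15.5 yaw 95.71 F [ 7.2 -1.3 -0.5] M [-0.33 -1.38  0.46] eff7 -0.24 w 0.0087
tip 584 [ 0.5335 -0.1224] ang 96.5
foot 3629 [ 0.5601 -0.119 ] [0.0361 0.0798] 6.755053997039795
t 15.5 yaw 95.71 F [ 7.2 -1.3 -0.5] M [-0.33 -1.38  0.46] eff7 -0.24 w 0.0087 q7 0.63
```

```bash
python3 -m creep '[[0.0,0,0,0,0,0,0.012],[0.0,0,0,0,0,0,0.024],[0.0,0,0,0,0,0,0.036],[0.0,0,0,0,0,0,0.048],[0.0,0,0,0,0,0,0.06]]'|head -1; python3 m.py;python3 -m creep '[[0.0,0,0,0,0,0,0.004],[0.0,0,0,0,0,0,0.008],[0.0,0,0,0,0,0,0.012],[0.0,0,0,0,0,0,0.016]]'|head -1; python3 dog.py
```

```text
clock: 16.18
t 16.175 yaw 92.28 F [ 6.  -1.9 -0.3] M [-0.25 -1.4   0.44] eff7 -0.24 w 0.0091
clock: 16.68
tip 593 [ 0.5392 -0.1215] ang 91.9
foot 3646 [ 0.5656 -0.119 ] [0.0363 0.0797] 7.6701741218566895
t 16.675 yaw 91.38 F [ 6.1 -0.2 -0.9] M [-0.28 -1.44  0.46] eff7 -0.39 w 0.0091 q7 0.57
```

```bash
for i in 1; do python3 -m creep '[[0.0,0,0,0,0,0,0.004],[0.0,0,0,0,0,0,0.008],[0.0,0,0,0,0,0,0.012],[0.0,0,0,0,0,0,0.016]]'|head -1; python3 m.py; done; python3 -m creep '[[0.0,0,0,0,0,0,0.003],[0.0,0,0,0,0,0,0.006]]'|head -1; python3 m.py;  python3 -m creep '[[0.0,0,0,0,0,0,0.003],[0.0,0,0,0,0,0,0.006]]'|head -1; python3 m.py
```

```text
clock: 17.23
t 17.225 yaw 90.46 F [ 6.1 -1.1 -1.1] M [-0.28 -1.4   0.44] eff7 -0.39 w 0.0089
clock: 17.48
t 17.475 yaw 90.12 F [ 5.7 -0.4  0.2] M [-0.33 -1.43  0.5 ] eff7 -0.41 w 0.0092
clock: 17.73
t 17.725 yaw 89.77 F [ 7.3 -1.2 -0.4] M [-0.28 -1.42  0.5 ] eff7 -0.41 w 0.0091
```

```bash
python3 -m creep '[[0.0,0,0,0,0,0,0.003],[0.0,0,0,0,0,0,0.006]]'|head -1; python3 m.py;  python3 -m creep '[[0.0,0,0,0,0,0,0.003],[0.0,0,0,0,0,0,0.006]]'|head -1; python3 m.py
```

```text
clock: 17.98
t 17.975 yaw 89.44 F [ 5.7 -1.3 -0.9] M [-0.31 -1.4   0.56] eff7 -0.49 w 0.0093
clock: 18.23
t 18.225 yaw 89.1 F [ 6.1 -1.3  0.1] M [-0.3  -1.44  0.59] eff7 -0.52 w 0.0095
```

```bash
python3 dog.py
```

```text
tip 598 [ 0.5415 -0.1213] ang 90.0
foot 3665 [ 0.568  -0.1193] [0.0363 0.08  ] 7.514795303344727
t 18.225 yaw 89.1 F [ 6.1 -1.3  0.1] M [-0.3  -1.44  0.59] eff7 -0.52 w 0.0095 q7 0.55
```

```bash
python3 -m creep '[[0.0,0,0,0,0,0,0.002],[0.0,0,0,0,0,0,0.004]]'|head -1; python3 m.py;  python3 -m creep '[[0.0,0,0,0,0,0,0.002],[0.0,0,0,0,0,0,0.004]]'|head -1; python3 m.py
```

```text
clock: 18.52
t 18.525 yaw 88.87 F [ 5.7 -0.4 -0.4] M [-0.26 -1.42  0.57] eff7 -0.54 w 0.0092
clock: 18.77
t 18.775 yaw 88.64 F [ 6.3 -1.2 -0.5] M [-0.25 -1.42  0.54] eff7 -0.55 w 0.0096
```

```bash
python3 -m creep '[[0.0,0,0,0,0,0,0.0025],[0.0,0,0,0,0,0,0.005]]'|head -1; python3 m.py;  python3 -m creep '[[0.0,0,0,0,0,0,0.0025],[0.0,0,0,0,0,0,0.005]]'|head -1; python3 m.py
```

```text
clock: 19.02
t 19.025 yaw 88.35 F [ 6.7 -0.5 -0.4] M [-0.26 -1.39  0.58] eff7 -0.57 w 0.0093
clock: 19.27
t 19.275 yaw 88.08 F [ 7.1 -0.9  0.1] M [-0.34 -1.41  0.7 ] eff7 -0.67 w 0.0093
```

```bash
python3 -m creep '[[0.0,0,0,0,0,0,0.002],[0.0,0,0,0,0,0,0.003]]'|head -1; python3 m.py
```

```text
clock: 19.52
t 19.525 yaw 87.91 F [ 6.1 -0.9 -1. ] M [-0.3  -1.34  0.81] eff7 -0.77 w 0.0089
```

```bash
python3 dog.py; python3 -m creep '[[0.0,0,0,0,0,0,0.0015],[0.0,0,0,0,0,0,0.003]]'|head -1; python3 m.py
```

```text
tip 599 [ 0.5425 -0.1213] ang 89.2
foot 3658 [ 0.5689 -0.1194] [0.0362 0.0798] 6.441657066345215
t 19.525 yaw 87.91 F [ 6.1 -0.9 -1. ] M [-0.3  -1.34  0.81] eff7 -0.77 w 0.0089 q7 0.53
clock: 19.82
t 19.825 yaw 87.75 F [ 6.  -1.3 -0.3] M [-0.29 -1.37  0.82] eff7 -0.81 w 0.0091
```

```bash
python3 -m creep '[[0.0,0,0,0,0,0,0.0015],[0.0,0,0,0,0,0,0.003]]'|head -1; python3 m.py
```

```text
clock: 20.08
t 20.075 yaw 87.57 F [ 7.2 -1.5  0.1] M [-0.36 -1.44  0.9 ] eff7 -0.87 w 0.0093
```

```bash
python3 -m creep '[[0.0,0,0,0,0,0,0.001],[0.0,0,0,0,0,0,0.002]]'|head -1; python3 m.py
```

```text
clock: 20.32
t 20.325 yaw 87.46 F [ 7.3 -2.3  0.2] M [-0.33 -1.37  0.89] eff7 -0.92 w 0.0093
```

```bash
python3 -m creep '[[0.0,0,0,0,0,0,0.002],[0.0,0,0,0,0,0,0.004]]'|head -1; python3 m.py
```

```text
clock: 20.58
t 20.575 yaw 87.24 F [ 6.6 -2.8 -0.1] M [-0.34 -1.36  1.  ] eff7 -0.98 w 0.0092
```

```bash
python3 -m creep '[[0.0,0,0,0,0,0,0]]'|head -1; python3 m.py
```

```text
clock: 20.7
t 20.7 yaw 87.24 F [ 6.3 -0.8 -0.3] M [-0.34 -1.34  1.03] eff7 -1.01 w 0.0092
```

```bash
python3 -m creep '[[0.0,0,0,0,0,0,0.0015],[0.0,0,0,0,0,0,0.0015]]'|head -1; python3 m.py; python3 -m creep '[[0.03,0,0,0,0,0,0],[0.03,0,0,0,0,0,0],[0.03,0,0,0,0,0,0]]' 20; python3 dog.py
```

```text
clock: 20.95
t 20.95 yaw 87.16 F [ 6.1 -0.7 -0.8] M [-0.32 -1.37  0.99] eff7 -1.04 w 0.009
clock: 21.32
position: [0.5413, -0.1928, 0.0576]
tool_rot: [-3.141, -0.0, 1.52]
force: [-0.3, -0.2, -0.3]
grip_width: 0.03
finger_force: 0.0
tip 606 [ 0.5426 -0.1211] ang 89.1
foot 3670 [ 0.569  -0.1194] [0.0364 0.0798] 6.1459455490112305
t 21.325 yaw 87.07 F [-0.3 -0.2 -0.3] M [-0.01  0.04 -0.04] eff7 -0.0 w 0.03 q7 0.52
```

Released. Next I rise, back off and check the pointer, dog and housing.

```bash
python3 -m creep '[[0.03,0,0,-0.03,0,0,0],[0.03,0,0,-0.09,0,0,0],[0.03,-0.02,0,-0.14,0,0,0],[0.03,-0.06,0,-0.14,0,0,0],[0.03,-0.09,0,-0.14,0,0,0]]'; python3 -m creep '[[0.03,0,0,0,0,0,0],[0.03,0,0,0,0,0,0]]'|head -1; python3 - <<'E'
from h import *
im,d=grab_frame('wrist'); P=cloud('wrist',d); np.savez('w5.npz',P=P,im=im,d=d); cv2.imwrite('pics/w5.png',im)
E
python3 meas.py w5.npz
```

```text
clock: 22.0
position: [0.537, -0.2841, 0.1984]
tool_rot: [3.141, 0.0, 1.52]
force: [-0.2, 0.6, -1.1]
grip_width: 0.0302
finger_force: 0.0
clock: 22.25
knobtop 510 rect [ 0.5416 -0.1941] [0.0279 0.0121] 87.29 mean [ 0.5414 -0.1942  0.0765] z [0.0743 0.0781]
ring 1951 rect [ 0.5417 -0.1933] [0.0547 0.0552] 87.3 mean [ 0.5414 -0.1945  0.0435] z [0.0412 0.0453]
foot 925 rect [ 0.5692 -0.1219] [0.0359 0.0757] 6.99 mean [ 0.5664 -0.1383  0.0236] z [0.0202 0.0265]
body 1174 rect [ 0.5691 -0.1194] [0.0262 0.0393] 6.41 mean [ 0.569  -0.1221  0.0583] z [0.0509 0.0625]
fence 895 rect [ 0.595  -0.1344] [0.0125 0.091 ] 6.73 mean [ 0.5951 -0.1339  0.0257] z [0.0239 0.0273]
tip 179 rect [ 0.5426 -0.1215] [0.0158 0.0165] 87.35 mean [ 0.5426 -0.1208  0.0242] z [0.0181 0.0262]
red 73 rect [ 0.5621 -0.2199] [0.0104 0.0109] 69.14 mean [ 0.5613 -0.2203  0.0343] z [0.0328 0.036 ]
```

View pics/w5.png

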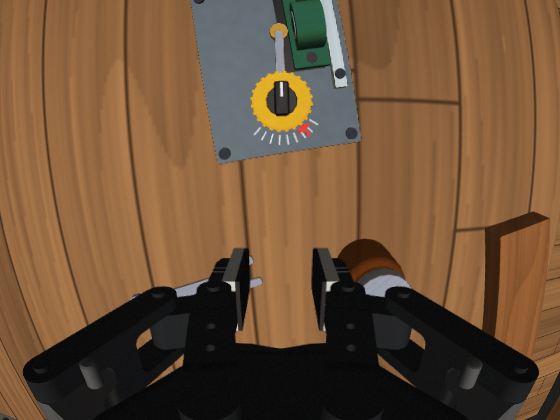

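The final view shows the housing at (310,25) against the fence and the dog tip at (279,31) on the middle of its foot. The knob at (282,97) is released, and the red pointer at (305,128) has moved less than 1 mm. Handing in.

```bash
python3 -c "
from workcell import job
print(job.job_done())"
```

```text
the job is handed in; nothing more can be done
None
```

The job is handed in: the green housing lies flat in the nest against the fence, clamped at about 9–10 N as estimated from the wrist moment, the knob is released, and the ring pointer moved less than 1 mm.

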